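# Lower the propped recipe stand to its second notch

### The arm

A 7-joint arm with a two-finger parallel gripper is mounted at the origin on the work surface. World frame = base frame: x ahead of the robot, y to its left, z up, the work surface at z = 0. Lengths are in mm, angles in rad, forces in N, time in s.
With the tool pointing down it reaches from about 400 to 850 mm from the base axis. Payload 6.9 kg.
Tool frame: the origin (TCP) lies midway between the tips of the shut fingers; the grasp point (between the pads) lies 19 mm behind it; z points along the fingers, y is the line along which they close (so a half turn about z gives the same grasp; the last joint's range is limited). The gripper opens to 85 mm and grips with 20 to 120 N. Pads are 22 mm wide; open, the fingers measure 114 mm over their backs; the gripper's body (76 mm by 85 mm) begins 54 mm behind the grasp point. The pads swing forward as they close: fully open they stand 13 mm farther back than shut.
Start: joints at [-1.071, 0.507, -0.238, 1.5, 0.126, 1.149, -0.155], TCP at [239.83, 577.142, 231.275] pointing down, gripper open.
Joint ranges: [-3.08, 3.08], [-0.24, 2.05], [-1.43, 1.35], [0, 2.5], [-1.52, 4.66], [0.17, 1.96], [-2.89, 2.89]. Speed limits (rad/s): [2.39, 2.39, 3.14, 3.14, 3.14, 3.14, 3.14].

### API

Orientations are given as a 3x3 rotation matrix whose columns are the frame's x, y, z axes.
In Python, from rig import env gives the robot as it stands.
- The arm moves only by the shell command python3 -m pendant 'ROWS' [FORCE]. ROWS is a JSON object of lists of equal length, an entry for each row: "claw": the closure, from -1 (fully open) to 1 (shut); "travel": the shift along the world's x, y, z in units of 25 mm (1.0 is 25 mm), a list of three; "roll": the turn about the world's z in units of 6 degrees (1.0 is 6 degrees). A call has 1 to 10 rows; each row is the pose to reach, as a shift and turn from the pose commanded when the call began; what a row does not reach only later rows make up. A row lasts 1/12 s, in which the tool goes at most 41.7 mm and 7.16 degrees, less where a joint would pass 70% of its speed; a pose out of reach is approached as far as the arm can. A call with a gripper value outside its range is refused whole. The fingers move at their own pace and stop on an object; FORCE is the grip in N (left out, the last holds). Time passes only in rows, so rows that repeat a pose let the fingers close. It gives the time, the measured TCP pose, the force, the opening and the grip force at its end, in the units of the state.
- env.sense(): the state, without advancing time (a new reading comes with each control period).
- env.capture(name): name is "scene" or "side" or "wrist"; returns (picture, depth): 384x512x3 uint8, blue, green, red; 384x512 float32, mm along the optical axis (not along the pixel's ray), 0 where there is no reading.
- env.camera_model(name): a dict with "K" (3x3 intrinsics, pixels), "R" (3x3) and "t" (3): a world point X has camera coordinates R X + t. Camera axes: x right, y down, z forward; pixel columns grow to the right and rows downward; lengths in mm; the calibration is good to about 2 mm. A picture is of the moment at which its call begins: read the wrist's pose just before it. camera_model takes no time and is no camera call; for the wrist camera it gives the pose at the moment of the call.
- env.sign_off(): hands the job in; it is judged then, once.
The state is a dict: "time": time; "qpos": joint angles; "qd": joint speeds; "joint_torque": joint torques, N m; "position": TCP position; "tool_rot": TCP orientation; "ft_force": force on the tool from outside, world axes, zero at the start; "wrist_torque": the same for the moment, N m; "width": finger opening in mm; "gripper_force": force on a finger pad.
Only numpy, scipy, OpenCV 4.12 (cv2) and the standard library are available. Lean on these libraries where they do the work, as an engineer would, in place of code of your own. Each camera call takes 0.05 s, during which the arm holds its last target. There are 200 camera calls.

### The job

The recipe stand is propped too steep for reading. Its ratchet only goes up: take the board by its bar handle, lift it past the top notch until the brass-weighted pawl tips over and lets go, bring it all the way down flat without letting it drop so the pawl tips back, then raise it to the second notch from the bottom (the red pin) and leave it resting there on the pawl. Do not disturb the things around the stand.

Things in the scene. Friction and masses are not known exactly. Their poses are not given: they have to be found in the camera images.
- stand: Bamboo recipe stand, fixed. Base 180 x 300 x 12 mm, from 30 mm behind to 150 mm ahead of the origin, which lies on the counter straight below the middle of the board's hinge axis; x points from the hinge to the free edge of the flat board, y along the hinge, z up. At its +y side (y 103 to 145 mm) stand the toothed quadrant, the pawl and its post, up to 180 mm high.
- hinge (a point): Middle of the board's hinge axis, 45 mm above the counter; axes as those of the stand.
- board (a joint): Board angle, rad: 0 flat and level, grows as the free edge is lifted, stop at 1.536. Board 200 mm wide, 10 mm thick, about 0.5 kg, panel ends 150 mm from the hinge. Let down, it rests at 0.37 (lowest notch), 0.65 (second, red pin), 0.93 (third) or 1.20 (fourth, top); a notch is caught once lifted 0.03 above its rest angle. It falls if no pin holds it. Starts in the third or fourth notch.
- pawl (a joint): Tumbling pawl, rad: 0 to 0.15 engaged (brass bob leaning away from the flat board's bar), rocking as each pin passes; about 0.68 tipped over, released (bob leaning the other way). Its own weight keeps it on either side. A lug tips it over by board angle 1.45 at the latest; then the board can go down freely. Another lug tips it back below board angle 0.15; at flat it is engaged again.
- handle (a point): Middle of the round dark teal bar handle at the board's free edge: 14 mm thick, 118 mm clear between its two arms, along stand y, 200 mm from the hinge axis in the board's plane (45 mm over the counter when flat), 43 mm open gap to the panel. Gripped across from above, fingers can point straight down all the way, the bar turning between them. The point turns with the board: x from hinge to bar.
- red_pin (a point): Middle of the red tooth pin (7 mm thick, 60 mm from the hinge axis) on the quadrant: second of the four.
- pepper_mill: Steel pepper mill, 54 mm across, 162 mm high, standing loose beside the stand; origin at the middle of its underside.
- sugar_bowl: Glass sugar bowl with a glass lid and steel knob, 96 mm across, 95 mm high, loose beside the stand; origin at the middle of its underside.
- saucer: White ceramic saucer, 140 mm across, 20 mm high, loose on the counter; origin at the middle of its underside.
- spatula: Yellow silicone spatula, 240 mm long, lying loose on the counter; origin under its middle, handle to -x.

How it is judged:
By the outcome, as a careful person would: the job done as asked, in the order asked, and still so for the second after the job is handed in, with the robot touching nothing.
It also fails if it takes over 48 s, if anything falls off the work surface, if the arm or the gripper's body presses on something with over 40 N, if the wrist force passes 120 N, or if a joint passes its speed limit or range.

## Working session

There is one attempt and no reset: what is moved stays moved. The work goes in short steps, Python scripts to look and compute and a shell command to move; the robot and the scene stay as the last step left them, time stands still between calls to the robot, and variables do not carry over. Pictures are saved under pics/ and viewed, at most 10 in all, crops included, and the job is handed in when it is done.

```bash
mkdir -p pics; ls; cat > h.py <<'E'
import numpy as np, cv2
from rig import env
def world(name, px, dep, m=None):
    m=m or env.camera_model(name); K,R,t=[np.array(m[k]) for k in "KRt"]
    px=np.atleast_2d(px).astype(float)
    z=np.array([dep[int(v),int(u)] for u,v in px])
    c=np.c_[(px-[K[0,2],K[1,2]])/[K[0,0],K[1,1]],np.ones(len(px))]*z[:,None]
    return (c-t)@R
def snap(name,tag):
    p,d=env.capture(name); cv2.imwrite(f"pics/{tag}.png",p); np.save(f"pics/{tag}.npy",d); return p,d
E
python3 - <<'E'
from h import *
a,_=snap("scene","s0"); b,_=snap("side","e0")
s=env.sense(); print(s["time"],s["position"],s["tool_rot"],s["width"])
E
```

```text
pics
0.1 [239.69504282 576.72060678 230.50068   ] [[-9.23456491e-01  3.83702670e-01 -6.08070371e-04]
 [ 3.83703152e-01  9.23455258e-01 -1.50943493e-03]
 [-1.76484323e-05 -1.62721600e-03 -9.99998676e-01]] 85.30807898076016
```

View pics/s0.png

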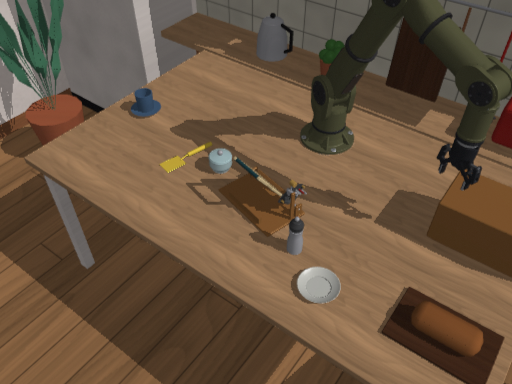

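View pics/e0.png

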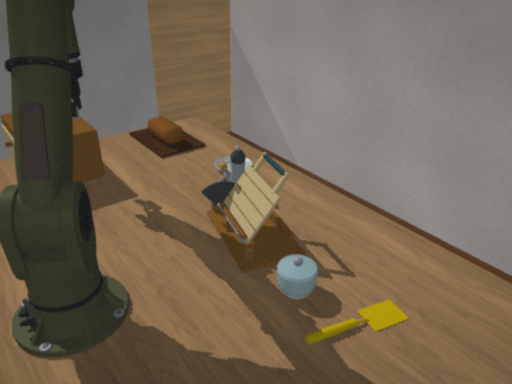

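```bash
python3 - <<'E'
from h import *
a=cv2.imread("pics/s0.png"); d=np.load("pics/s0.npy")
b=cv2.imread("pics/e0.png"); e=np.load("pics/e0.npy")
c1=cv2.resize(a[140:310,200:350],None,fx=3.4,fy=3.4,interpolation=cv2.INTER_CUBIC)
c2=cv2.resize(b[135:305,190:330],None,fx=3.4,fy=3.4,interpolation=cv2.INTER_CUBIC)[:, :400]
cv2.imwrite("pics/z0.png",np.hstack([c1[:,:400],c2])[:600,:800])
P=lambda n,px,dd:print(n,np.round(world(n,px,dd)).tolist())
P("scene",[(225,192),(268,230),(250,208),(220,155),(296,222),(319,286),(185,160),(160,165),(240,162),(250,171)],d)
P("side",[(297,262),(297,280),(270,160),(276,166),(250,200),(240,190),(247,240),(250,262),(300,245),(325,335),(385,315),(237,157)],e)
E
```

```text
scene [[542.0, -131.0, 14.0], [598.0, 111.0, 11.0], [574.0, 13.0, 43.0], [439.0, -238.0, 75.0], [614.0, 230.0, 147.0], [692.0, 379.0, 9.0], [480.0, -398.0, -5.0], [566.0, -458.0, -3.0], [543.0, -53.0, 207.0], [566.0, 8.0, 214.0]]
side [[428.0, -244.0, 88.0], [404.0, -273.0, 68.0], [551.0, 4.0, 213.0], [544.0, -29.0, 211.0], [480.0, -2.0, 118.0], [497.0, 67.0, 112.0], [412.0, -79.0, 61.0], [400.0, -108.0, 15.0], [562.0, -120.0, 3.0], [378.0, -389.0, 17.0], [533.0, -423.0, 5.0], [589.0, 209.0, 136.0]]
```

View pics/z0.png

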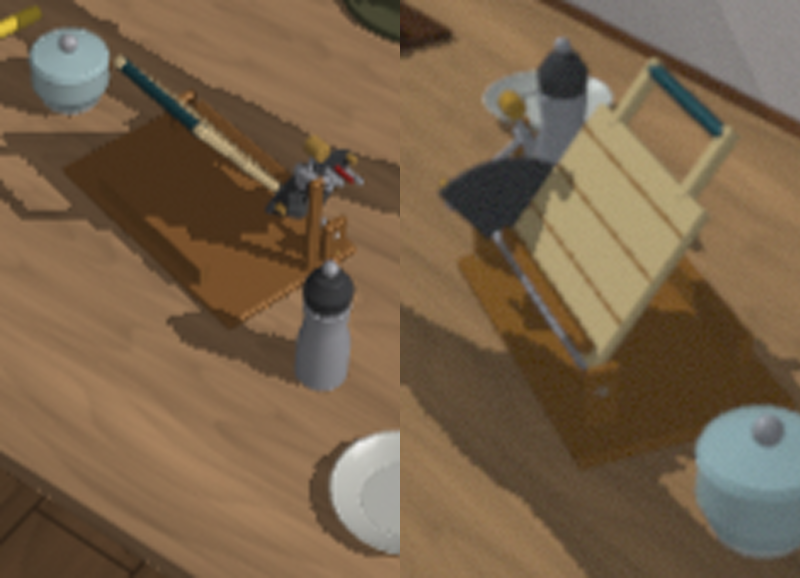

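```bash
cat >> h.py <<'E'
def cloud(name,p,d,mask,m=None):
    v,u=np.nonzero(mask&(d>0)); return world(name,np.c_[u,v],d,m)
def teal(p):
    h=cv2.cvtColor(p,cv2.COLOR_BGR2HSV); return (h[...,0]>80)&(h[...,0]<105)&(h[...,1]>130)&(h[...,2]<130)
E
python3 - <<'E'
from h import *
for n,f,(u0,u1,v0,v1) in(("scene","s0",(228,264,150,185)),("side","e0",(255,292,148,180))):
    p=cv2.imread(f"pics/{f}.png"); d=np.load(f"pics/{f}.npy")
    m=np.zeros(d.shape,bool); m[v0:v1,u0:u1]=1
    X=cloud(n,p,d,teal(p)&m); X=X[X[:,2]>150]
    vx,vy,x0,y0=cv2.fitLine(X[:,:2].astype(np.float32),cv2.DIST_HUBER,0,.01,.01).ravel()
    s=(X[:,:2]-[x0,y0])@[vx,vy]; print(n,len(X),X.mean(0).round(1),np.median(X[:,2]),"dir",vx,vy,np.degrees(np.arctan2(vy,vx)),"s",s.min(),s.max(), "mid",np.array([x0,y0])+np.array([vx,vy])*(s.min()+s.max())/2)
    Y=cloud(n,p,d,np.ones(d.shape,bool)); pix=np.argwhere(d>0)
    g=cv2.cvtColor(p,cv2.COLOR_BGR2HSV)[d>0]
    k=(Y[:,2]>8)&(Y[:,2]<16)&(np.hypot(Y[:,0]-500,Y[:,1])<230)&(g[:,1]>150)&(g[:,0]<25)
    r=cv2.minAreaRect(Y[k][:,:2].astype(np.float32)); print(k.sum(),r,cv2.boxPoints(r).round().tolist())
    # mill, bowl, tall stuff
    for nm,c,R in(("mill",(600,220),60),("bowl",(430,-255),60)):
        k=(np.hypot(Y[:,0]-c[0],Y[:,1]-c[1])<R)&(Y[:,2]>20); print(nm,k.sum(),Y[k].min(0).round(),Y[k].max(0).round())
E
```

```text
scene 49 [556.1 -16.8 210.1] 210.2251575811843 dir 0.26377285 0.9645848 74.70595 s -55.32093401967065 55.711104129321086 mid [556.52460267 -16.23651607]
1579 ((503.79205322265625, 2.5684661865234375), (305.75140380859375, 175.017333984375), 77.48037719726562) [[385.0, -128.0], [556.0, -166.0], [622.0, 133.0], [452.0, 171.0]]
mill 470 [590. 206.  21.] [639. 256. 164.]
bowl 386 [ 390. -287.   20.] [ 487. -196.   98.]
side 20 [546.1 -12.6 210.7] 210.40590351239317 dir 0.26294437 0.96481097 74.75515 s -57.08982122582377 49.24535038021607 mid [544.76157799 -16.69578821]
1888 ((491.11328125, 0.7415313720703125), (297.8394775390625, 178.3126220703125), 74.829833984375) [[366.0, -120.0], [538.0, -166.0], [616.0, 121.0], [444.0, 168.0]]
mill 421 [577. 201.  44.] [621. 244. 164.]
bowl 1409 [ 386. -287.   20.] [ 478. -197.   98.]
```

```bash
python3 -m pendant '{"travel":[[0,0,1.6],[0.6,-1.2,2],[1.2,-2.4,2],[1.9,-3.7,2],[2.6,-5,2],[3.3,-6.3,2],[4,-7.6,2],[4.7,-9,2],[5.4,-10.4,2],[6.2,-11.8,2]],"roll":[0,-0.7,-1.4,-2.1,-2.8,-3.5,-4.3,-5.2,-6.1,-7],"claw":[-1,-1,-1,-1,-1,-1,-1,-1,-1,-1]}' 30
python3 -m pendant '{"travel":[[0.7,-1.3,0],[1.4,-2.6,0],[2.1,-3.9,0],[2.8,-5.2,0],[3.5,-6.5,0],[4.2,-7.8,0],[4.9,-9.1,0],[5.6,-10.5,0],[6.2,-11.9,0],[6.2,-11.9,0]],"roll":[-0.7,-1.4,-2.1,-2.8,-3.6,-4.4,-5.2,-6,-6.8,-6.8],"claw":[-1,-1,-1,-1,-1,-1,-1,-1,-1,-1]}'
python3 - <<'E'
from h import *
m=env.camera_model("wrist"); p,d=snap("wrist","w0"); s=env.sense(); print(s["position"],s["tool_rot"],s["qpos"],s["qd"])
X=cloud("wrist",p,d,teal(p),m); X=X[(X[:,2]>150)]; print(len(X))
if len(X)>20:
    lo,hi=np.percentile(X,[1,99],axis=0); print(lo,hi)
    vx,vy,x0,y0=cv2.fitLine(X[:,:2].astype(np.float32),cv2.DIST_HUBER,0,.01,.01).ravel(); t=(X[:,:2]-[x0,y0])@[vx,vy]; w=(X[:,:2]-[x0,y0])@[-vy,vx]
    print(np.degrees(np.arctan2(vy,vx)),t.min(),t.max(),np.percentile(w,[1,99]),np.percentile(X[:,2],[50,95,99]),np.array([x0,y0])+(t.min()+t.max())/2*np.array([vx,vy]))
E
```

```text
time: 0.93
position: [394.8, 280.3, 281.2]
tool_rot: [[-0.426, 0.905, -0.001], [0.905, 0.426, -0.0], [0.0, -0.001, -1.0]]
ft_force: [0.5, 0.8, 0.4]
width: 85.5
gripper_force: 0.0
time: 1.77
position: [551.3, -24.2, 280.9]
tool_rot: [[0.279, 0.96, 0.001], [0.96, -0.279, -0.005], [-0.005, 0.002, -1.0]]
ft_force: [-0.4, 0.4, 0.9]
width: 85.6
gripper_force: 0.0
[550.35352663 -20.12478192 280.72266756] [[ 2.72762592e-01  9.62081167e-01 -6.29825013e-04]
 [ 9.62077763e-01 -2.72763303e-01 -2.56106816e-03]
 [-2.63574860e-03  9.26229491e-05 -9.99996522e-01]] [-0.21355877  0.36185228  0.29744353  1.61927947 -0.10974264  1.177681
 -0.16839355] [-0.04953802 -0.019277   -0.07898781  0.0294861  -0.01831067  0.00495292
 -0.00078285]
0
```

View pics/w0.png

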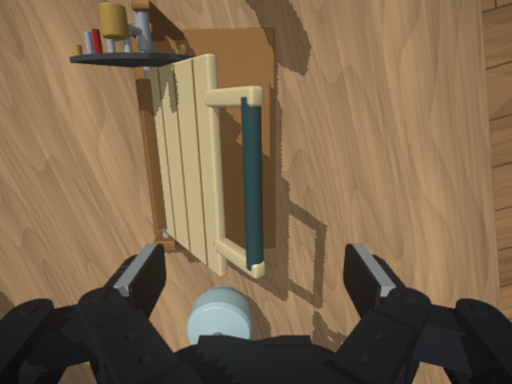

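```bash
python3 - <<'E'
from h import *
m=env.camera_model("wrist"); p=cv2.imread("pics/w0.png"); d=np.load("pics/w0.npy")
h=cv2.cvtColor(p,cv2.COLOR_BGR2HSV); print(h[180,253],d[180,253])
k=np.zeros(d.shape,bool); k[95:272,238:268]=1
k&=(h[...,0]>75)&(h[...,0]<115)&(h[...,1]>80)
X=cloud("wrist",p,d,k,m); print(len(X),np.percentile(X,[5,50,95],axis=0)); X=X[np.abs(X[:,2]-np.median(X[:,2]))<12]
vx,vy,x0,y0=cv2.fitLine(X[:,:2].astype(np.float32),cv2.DIST_HUBER,0,.01,.01).ravel(); t=(X[:,:2]-[x0,y0])@[vx,vy]; w=(X[:,:2]-[x0,y0])@[-vy,vx]
print(np.degrees(np.arctan2(vy,vx)),t.min(),t.max(),np.percentile(w,[1,99]),np.percentile(X[:,2],[5,50,95,99]),np.array([x0,y0])+(t.min()+t.max())/2*np.array([vx,vy]))
E
```

```text
[92 89 72] 216.76167
1449 [[537.48204815 -57.89278811 209.49571513]
 [550.60048785 -10.51588287 211.76757053]
 [561.1725245   28.62283465 213.07884792]]
75.36134 -61.43088273317505 55.86444763813366 [-4.92235168  4.33258263] [209.49571513 211.76757053 213.07884792 213.5506824 ] [549.24498372 -14.29423727]
```

```bash
python3 -m pendant '{"travel":[[0,0,-0.6],[0,0,-1.4],[0,0,-2.2],[0,0,-2.9],[0,0,-3.5],[0,0,-3.75],[0,0,-3.75],[0,0,-3.75],[0,0,-3.75],[0,0,-3.75]],"roll":[0.15,0.15,0.15,0.15,0.15,0.15,0.15,0.15,0.15,0.15],"claw":[-1,-1,-1,-1,-1,-1,-1,-1,-1,-1]}' 30
python3 -m pendant '{"travel":[[0,0,0],[0,0,0],[0,0,0],[0,0,0],[0,0,0],[0,0,0],[0,0,0],[0,0,0],[0,0,0],[0,0,0]],"roll":[0,0,0,0,0,0,0,0,0,0],"claw":[-0.5,0,0.5,1,1,1,1,1,1,1]}' 30
```

```text
time: 2.65
position: [550.4, -15.2, 188.6]
tool_rot: [[0.249, 0.968, 0.002], [0.968, -0.249, 0.0], [0.001, 0.002, -1.0]]
ft_force: [0.8, 0.2, 0.1]
width: 85.2
gripper_force: 0.0
time: 3.48
position: [550.4, -15.5, 187.8]
tool_rot: [[0.25, 0.968, 0.001], [0.968, -0.25, -0.0], [0.0, 0.001, -1.0]]
ft_force: [3.2, -0.8, 1.8]
width: 13.0
gripper_force: 29.3
```

```bash
python3 - <<'E'
import numpy as np
ex=np.array([np.cos(np.radians(-14.8)),np.sin(np.radians(-14.8))])
def tab(a,b,n):
    print(a,b)
    for th in np.linspace(a,b,n+1)[1:]:
        r=200*(np.cos(th)-np.cos(a)); z=200*(np.sin(th)-np.sin(a)); print(round(th,3),np.round([r*ex[0]/25,r*ex[1]/25,z/25],2).tolist())
tab(.93,1.25,8); tab(1.25,1.48,8);tab(1.48,1.0,10);tab(1.0,.5,10);tab(.5,0,10);tab(0,.69,10);tab(.69,.64,5)
E
```

```text
0.93 1.25
0.97 [-0.25, 0.07, 0.19]
1.01 [-0.51, 0.13, 0.36]
1.05 [-0.78, 0.2, 0.53]
1.09 [-1.05, 0.28, 0.68]
1.13 [-1.32, 0.35, 0.82]
1.17 [-1.61, 0.42, 0.95]
1.21 [-1.89, 0.5, 1.07]
1.25 [-2.19, 0.58, 1.18]
1.25 1.48
1.279 [-0.21, 0.06, 0.07]
1.308 [-0.43, 0.11, 0.13]
1.336 [-0.64, 0.17, 0.19]
1.365 [-0.86, 0.23, 0.24]
1.394 [-1.08, 0.28, 0.28]
1.422 [-1.3, 0.34, 0.32]
1.451 [-1.52, 0.4, 0.35]
1.48 [-1.74, 0.46, 0.38]
1.48 1.0
1.432 [0.37, -0.1, -0.04]
1.384 [0.74, -0.19, -0.11]
1.336 [1.1, -0.29, -0.19]
1.288 [1.46, -0.38, -0.28]
1.24 [1.81, -0.48, -0.4]
1.192 [2.16, -0.57, -0.53]
1.144 [2.5, -0.66, -0.68]
1.096 [2.83, -0.75, -0.85]
1.048 [3.16, -0.84, -1.04]
1.0 [3.48, -0.92, -1.24]
1.0 0.5
0.95 [0.32, -0.08, -0.22]
0.9 [0.63, -0.17, -0.47]
0.85 [0.93, -0.24, -0.72]
0.8 [1.21, -0.32, -0.99]
0.75 [1.48, -0.39, -1.28]
0.7 [1.74, -0.46, -1.58]
0.65 [1.98, -0.52, -1.89]
0.6 [2.2, -0.58, -2.21]
0.55 [2.41, -0.64, -2.55]
0.5 [2.61, -0.69, -2.9]
0.5 0
0.45 [0.18, -0.05, -0.36]
0.4 [0.34, -0.09, -0.72]
0.35 [0.48, -0.13, -1.09]
0.3 [0.6, -0.16, -1.47]
0.25 [0.71, -0.19, -1.86]
0.2 [0.79, -0.21, -2.25]
0.15 [0.86, -0.23, -2.64]
0.1 [0.91, -0.24, -3.04]
0.05 [0.94, -0.25, -3.44]
0.0 [0.95, -0.25, -3.84]
0 0.69
0.069 [-0.02, 0.0, 0.55]
0.138 [-0.07, 0.02, 1.1]
0.207 [-0.17, 0.04, 1.64]
0.276 [-0.29, 0.08, 2.18]
0.345 [-0.46, 0.12, 2.71]
0.414 [-0.65, 0.17, 3.22]
0.483 [-0.88, 0.23, 3.72]
0.552 [-1.15, 0.3, 4.2]
0.621 [-1.44, 0.38, 4.65]
0.69 [-1.77, 0.47, 5.09]
0.69 0.64
0.68 [0.05, -0.01, -0.06]
0.67 [0.1, -0.03, -0.12]
0.66 [0.14, -0.04, -0.19]
0.65 [0.19, -0.05, -0.25]
0.64 [0.24, -0.06, -0.31]
```

```bash
python3 -m pendant '{"travel":[[-0.25,0.07,0.19],[-0.51,0.13,0.36],[-0.78,0.2,0.53],[-1.05,0.28,0.68],[-1.32,0.35,0.82],[-1.61,0.42,0.95],[-1.89,0.5,1.07],[-2.19,0.58,1.18],[-2.19,0.58,1.18]],"roll":[0,0,0,0,0,0,0,0,0],"claw":[1,1,1,1,1,1,1,1,1]}' 30
```

```text
time: 4.23
position: [494.0, -0.4, 218.4]
tool_rot: [[0.249, 0.968, 0.001], [0.968, -0.249, 0.001], [0.001, 0.001, -1.0]]
ft_force: [2.6, -1.3, 5.7]
width: 13.2
gripper_force: 30.6
```

```bash
python3 -m pendant '{"travel":[[-0.21,0.06,0.07],[-0.43,0.11,0.13],[-0.64,0.17,0.19],[-0.86,0.23,0.24],[-1.08,0.28,0.28],[-1.3,0.34,0.32],[-1.52,0.4,0.35],[-1.74,0.46,0.38],[-1.74,0.46,0.38],[-1.74,0.46,0.38]],"roll":[0,0,0,0,0,0,0,0,0,0],"claw":[1,1,1,1,1,1,1,1,1,1]}' 30
python3 - <<'E'
from h import *
m=env.camera_model("wrist"); a,_=snap("wrist","w1"); b,_=snap("side","e1"); c,_=snap("scene","s1")
z=lambda i:cv2.resize(i,(400,400),interpolation=cv2.INTER_CUBIC)
cv2.imwrite("pics/z1.png",np.hstack([cv2.resize(a,(400,300)),cv2.resize(c[160:250,240:340],(400,300),interpolation=cv2.INTER_CUBIC)]))
E
```

```text
time: 5.07
position: [452.4, 10.7, 226.8]
tool_rot: [[0.249, 0.968, 0.003], [0.968, -0.249, -0.0], [0.0, 0.003, -1.0]]
ft_force: [8.4, -0.7, 0.6]
width: 12.5
gripper_force: 30.3
```

View pics/z1.png

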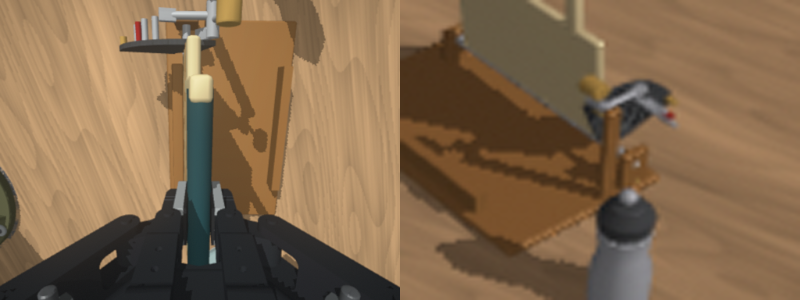

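Left half (wrist view): the bar is in the fingers at (200,160), and the brass bob has swung to the bar side at (228,12), so the pawl has tipped over. I'm now lowering the board.

```bash
python3 -m pendant '{"travel":[[0.37,-0.1,-0.04],[0.74,-0.19,-0.11],[1.1,-0.29,-0.19],[1.46,-0.38,-0.28],[1.81,-0.48,-0.4],[2.16,-0.57,-0.53],[2.5,-0.66,-0.68],[2.83,-0.75,-0.85],[3.16,-0.84,-1.04],[3.48,-0.92,-1.24]],"roll":[0,0,0,0,0,0,0,0,0,0],"claw":[1,1,1,1,1,1,1,1,1,1]}' 30
python3 -m pendant '{"travel":[[0.32,-0.08,-0.22],[0.63,-0.17,-0.47],[0.93,-0.24,-0.72],[1.21,-0.32,-0.99],[1.48,-0.39,-1.28],[1.74,-0.46,-1.58],[1.98,-0.52,-1.89],[2.2,-0.58,-2.21],[2.41,-0.64,-2.55],[2.61,-0.69,-2.9]],"roll":[0,0,0,0,0,0,0,0,0,0],"claw":[1,1,1,1,1,1,1,1,1,1]}' 30
```

```text
time: 6.05
position: [538.2, -12.3, 194.7]
tool_rot: [[0.25, 0.968, -0.002], [0.968, -0.25, 0.0], [-0.0, -0.002, -1.0]]
ft_force: [0.1, 1.0, 3.7]
width: 12.9
gripper_force: 32.5
time: 6.88
position: [604.3, -30.0, 122.2]
tool_rot: [[0.25, 0.968, -0.0], [0.968, -0.25, -0.0], [-0.0, 0.0, -1.0]]
ft_force: [-0.4, -0.5, -0.5]
width: 12.9
gripper_force: 33.4
```

```bash
python3 -m pendant '{"travel":[[0.18,-0.05,-0.36],[0.34,-0.09,-0.72],[0.48,-0.13,-1.09],[0.6,-0.16,-1.47],[0.71,-0.19,-1.86],[0.79,-0.21,-2.25],[0.86,-0.23,-2.64],[0.91,-0.24,-3.04],[0.94,-0.25,-3.44],[0.95,-0.25,-3.8]],"roll":[0,0,0,0,0,0,0,0,0,0],"claw":[1,1,1,1,1,1,1,1,1,1]}' 30
python3 -m pendant '{"travel":[[0,0,-0.04],[0,0,-0.06],[0,0,-0.08],[0,0,-0.08],[0,0,-0.08]],"roll":[0,0,0,0,0],"claw":[1,1,1,1,1]}' 30
python3 - <<'E'
from h import *
m=env.camera_model("wrist"); a,_=snap("wrist","w2"); c,_=snap("scene","s2"); e,_=snap("side","e2")
cv2.imwrite("pics/z2.png",np.hstack([cv2.resize(e[130:240,190:290],(400,440),interpolation=cv2.INTER_CUBIC),cv2.resize(c[160:250,240:340],(400,440),interpolation=cv2.INTER_CUBIC)]))
E
```

```text
time: 7.72
position: [629.6, -36.7, 27.6]
tool_rot: [[0.25, 0.968, 0.004], [0.968, -0.25, -0.001], [-0.0, 0.004, -1.0]]
ft_force: [6.0, -4.3, 0.1]
width: 12.9
gripper_force: 35.8
time: 8.13
position: [629.7, -36.7, 26.0]
tool_rot: [[0.25, 0.968, 0.004], [0.968, -0.25, -0.001], [-0.0, 0.004, -1.0]]
ft_force: [5.1, -3.9, -1.2]
width: 12.7
gripper_force: 35.7
```

View pics/z2.png

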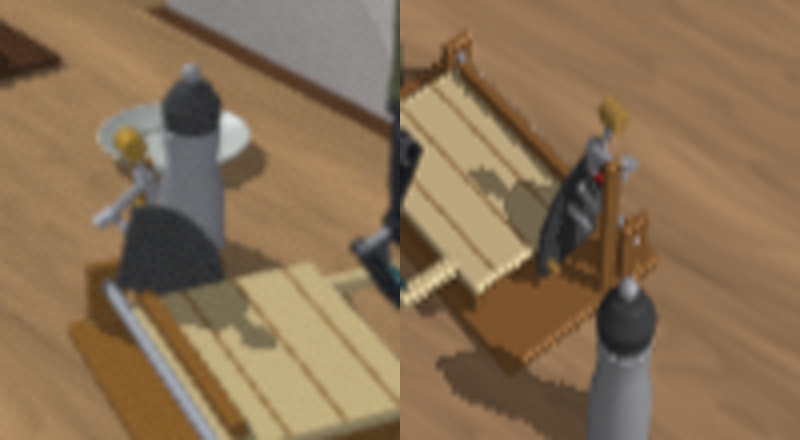

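```bash
python3 -m pendant '{"travel":[[0,0,-0.04],[0,0,-0.08],[0,0,-0.1],[0,0,-0.1],[0,0,-0.1]],"roll":[0,0,0,0,0],"claw":[1,1,1,1,1]}' 30
```

```text
time: 8.7
position: [629.7, -36.7, 23.6]
tool_rot: [[0.25, 0.968, 0.004], [0.968, -0.25, -0.001], [-0.0, 0.004, -1.0]]
ft_force: [6.8, -3.9, -0.0]
width: 12.8
gripper_force: 35.8
```

```bash
python3 -m pendant '{"travel":[[0,0,-0.06],[0,0,-0.1],[0,0,-0.14],[0,0,-0.14],[0,0,-0.14]],"roll":[0,0,0,0,0],"claw":[1,1,1,1,1]}' 30
python3 - <<'E'
from h import *
# board plane height along stand x from scene/side clouds
ex=np.array([.9668,-.2554]); ey=np.array([.2554,.9668]); o=np.array([435,17])
for n in("scene","side"):
    p,d=snap(n,"f_"+n); Y=cloud(n,p,d,np.ones(d.shape,bool)); q=(Y[:,:2]-o); x=q@ex; y=q@ey
    for lo in range(20,150,20):
        k=(x>lo)&(x<lo+20)&(abs(y)<85)&(Y[:,2]>25)&(Y[:,2]<100); print(n,lo,k.sum(),np.median(Y[k,2]).round(1))
E
```

```text
time: 9.12
position: [629.8, -36.8, 20.2]
tool_rot: [[0.25, 0.968, 0.004], [0.968, -0.25, -0.001], [-0.0, 0.004, -1.0]]
ft_force: [6.8, -4.5, 0.4]
width: 12.6
gripper_force: 35.8
scene 20 207 51.3
scene 40 167 50.8
scene 60 169 49.9
scene 80 177 50.4
scene 100 126 50.4
scene 120 110 50.6
scene 140 114 50.3
side 20 165 51.9
side 40 248 52.0
side 60 239 52.0
side 80 235 52.1
side 100 223 52.1
side 120 236 52.2
side 140 157 52.6
```

```bash
python3 -m pendant '{"travel":[[-0.02,0,0.75],[-0.07,0.02,1.3],[-0.17,0.04,1.84],[-0.29,0.08,2.38],[-0.46,0.12,2.91],[-0.65,0.17,3.42],[-0.88,0.23,3.92],[-1.15,0.3,4.4],[-1.44,0.38,4.85],[-1.77,0.47,5.29]],"roll":[0,0,0,0,0,0,0,0,0,0],"claw":[1,1,1,1,1,1,1,1,1,1]}' 30
python3 -m pendant '{"travel":[[-0.08,0.02,0.1],[-0.08,0.02,0.1],[-0.08,0.02,0.1]],"roll":[0,0,0],"claw":[1,1,1]}' 30
cat > ang.py <<'E'
from h import *
import sys
ex=np.array([.9668,-.2554]); ey=np.array([.2554,.9668]); o=np.array([435,17])
for n in("side","scene"):
    p,d=snap(n,sys.argv[1]+n); Y=cloud(n,p,d,np.ones(d.shape,bool)); q=(Y[:,:2]-o); x=q@ex; y=q@ey
    k=(x>15)&(x<125)&(abs(y)<70)&(Y[:,2]>48)&(Y[:,2]<170)&(abs(Y[:,2]-45-x*np.tan(.68))<35)
    f=cv2.fitLine(np.c_[x[k],Y[k,2]].astype(np.float32),cv2.DIST_HUBER,0,.01,.01).ravel(); print(n,k.sum(),"angle",np.arctan(f[1]/f[0]))
E
python3 ang.py a1
```

```text
time: 10.05
position: [583.7, -24.4, 153.4]
tool_rot: [[0.25, 0.968, 0.002], [0.968, -0.25, -0.001], [-0.0, 0.002, -1.0]]
ft_force: [4.0, -3.0, -0.3]
width: 12.5
gripper_force: 32.8
time: 10.3
position: [582.3, -24.0, 155.2]
tool_rot: [[0.25, 0.968, 0.002], [0.968, -0.25, -0.001], [0.0, 0.002, -1.0]]
ft_force: [4.9, -4.6, 3.2]
width: 12.6
gripper_force: 33.0
side 1534 angle 0.7167799
scene 313 angle 0.70613235
```

```bash
python3 -m pendant '{"travel":[[0.06,-0.02,-0.08],[0.12,-0.03,-0.16],[0.18,-0.05,-0.24],[0.24,-0.06,-0.31],[0.28,-0.07,-0.37],[0.31,-0.08,-0.41],[0.31,-0.08,-0.41],[0.31,-0.08,-0.41]],"roll":[0,0,0,0,0,0,0,0],"claw":[1,1,1,1,1,1,1,1]}' 30
python3 ang.py a2
```

```text
time: 11.07
position: [590.5, -26.2, 144.6]
tool_rot: [[0.25, 0.968, 0.002], [0.968, -0.25, -0.001], [-0.0, 0.002, -1.0]]
ft_force: [5.2, -4.9, 4.6]
width: 12.8
gripper_force: 33.2
side 1515 angle 0.64907265
scene 394 angle 0.64208585
```

```bash
python3 -m pendant '{"travel":[[0,0,0],[0,0,0],[0,0,0],[0,0,0],[0,0,0],[0,0,0],[0,0,0.3],[0,0,0.8],[0,0,1.5],[0,0,2.4]],"roll":[0,0,0,0,0,0,0,0,0,0],"claw":[0.6,0.3,0,-0.3,-0.6,-0.8,-0.8,-0.8,-0.8,-0.8]}' 30
python3 -m pendant '{"travel":[[0,0,1],[0,0,2],[0,0,3],[0,0,4],[0,0,4],[0,0,4],[0,0,4],[0,0,4]],"roll":[0,0,0,0,0,0,0,0],"claw":[-0.8,-0.8,-0.8,-0.8,-0.8,-0.8,-0.8,-0.8]}'
python3 ang.py a3
python3 - <<'E'
from h import *
a,_=snap("wrist","w3"); e=cv2.imread("pics/a3side.png")
cv2.imwrite("pics/z3.png",np.hstack([cv2.resize(a,(400,300)),cv2.resize(e[120:300,170:410],(400,300),interpolation=cv2.INTER_CUBIC)]))
E
```

```text
time: 12.0
position: [588.2, -25.5, 204.6]
tool_rot: [[0.25, 0.968, -0.002], [0.968, -0.25, 0.0], [-0.001, -0.002, -1.0]]
ft_force: [1.0, 0.2, -0.1]
width: 77.1
gripper_force: 0.0
time: 12.67
position: [588.5, -25.4, 303.6]
tool_rot: [[0.25, 0.968, -0.002], [0.968, -0.25, 0.0], [-0.0, -0.002, -1.0]]
ft_force: [-0.3, 0.1, -0.1]
width: 76.9
gripper_force: 0.0
side 1520 angle 0.6465004
scene 448 angle 0.6369329
```

View pics/z3.png

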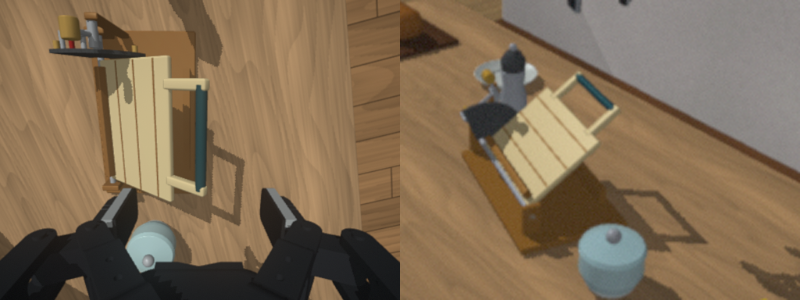

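The wrist view shows the board free of the gripper, with the bar at (200,140). It rests at about 0.65 with the bob on the engaged side at (68,25). The bowl and mill haven't moved, so I'm handing in.

```bash
python3 -c "from rig import env; print(env.sign_off())"
```

```text
the job is handed in; nothing more can be done
None
```

The board now rests on the pawl at the red pin (about 0.65 rad); it was lifted until the pawl tipped over, lowered flat until it tipped back, and raised again. The gripper is clear, and the job was handed in at about 13 s with the mill and bowl where they were.

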